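Check the sprung jaw gap with the feeler blade that fits

ROBOT

A 6-joint arm with a two-finger parallel gripper is mounted at the origin on a cart in front of the work surface, level with it; the furniture and walls round the work are solid. World frame = base frame: x ahead of the robot, y to its left, z up, the work surface at z = 0. Lengths are in m, angles in rad, forces in N, time in s.
With the tool pointing down it reaches from about 0.275 to 0.725 m from the base axis. Payload 15.9 kg.
Tool frame: the origin (TCP) lies at the very end of the fingers, on their centre line; the grasp point (between the pads) lies 19 mm behind it; x points along the fingers, y is the direction in which the jaws open and shut, and the axes are right-handed (so a half turn about x gives the same grasp; the last joint's range is limited). The gripper opens to 85 mm and grips with 20 to 120 N. Pads are 22 mm wide; open, the fingers measure 114 mm over their backs; the gripper's body (76 mm by 85 mm) begins 54 mm behind the grasp point. The pads swing forward as they close: fully open they stand 13 mm farther back than shut.
Start: joints at [1.271, 0.213, -0.034, 1.323, 0, 1.571], TCP at [0.148, 0.478, 0.231] pointing down, gripper open.
Joint ranges: [-2.98, 2.98], [-0.74, 1.72], [-1.14, 1.35], [-2.1, 2.04], [-1.57, 1.44], [-3.14, 3.14]. Speed limits (rad/s): [1.89, 1.89, 2.39, 2.57, 3.14, 3.14].

INTERFACE

Orientations are given as a rotation vector (axis times angle).
In Python, from bench import * gives the robot as it stands. The module is installed in compiled form; this text tells all that it offers.
- The arm moves only by the tool arm_command, never from a script. Its argument "increments" is a list of rows, each an object with "delta_pos": the shift along the tool's x, y, z normalised to -1 to 1, where 1 is 0.4 m, a list of three; "dr": the turn, a rotation vector about the tool's x, y, z normalised to -1 to 1, where 1 is 360 degrees, a list of three; "claw": the closure, from 0 (fully open) to 1 (shut). In form: [{"delta_pos": [tx, ty, tz], "dr": [rx, ry, rz], "claw": claw}, ...]. A call has 1 to 5 rows; each row is the pose to reach, as a shift and turn from the pose measured when the call began, along the tool's axes at that moment, turning the shorter way round; what a row does not reach only later rows make up. A row lasts 1/10 s, in which the tool goes at most 50 mm and 8.59 degrees, less where a joint would pass 70% of its speed; a pose out of reach is approached as far as the arm can. A call with a number of a shift or a turn outside -1 to 1 is refused whole. A call with a gripper value outside its range is refused whole. The fingers move at their own pace and stop on an object; "newtons" is the grip in N (left out, the last holds). Time passes only in rows, so rows that repeat a pose let the fingers close. It gives the time, the measured TCP pose, the force and the opening at its end, in the units of the state.
- read_state(): the state, without advancing time (a new reading comes with each control period).
- get_image(name): name is "side" or "top"; returns a dict with "img" (480x640x3 uint8, blue, green, red), "camera_matrix" (3x3 intrinsics, pixels), "k1" (the pictures are not rectified: a ray, as slopes to the right and down, at radius r is drawn at 1 + k1 r^2 times it, then the intrinsics apply), "R" (3x3) and "t" (3): a world point X has camera coordinates R X + t. Camera axes: x right, y down, z forward; pixel columns grow to the right and rows downward; lengths in m; the calibration is good to about 2 mm. A picture is of the moment at which its call begins. There is no depth.
- hand_in(): hands the job in, once; it reports no verdict.
The state is a dict: "clock": time; "qpos": joint angles; "dq": joint speeds; "tau": joint torques, N m; "tcp_pos": TCP position; "ee_rot": TCP orientation; "contact_force": force on the tool from outside, world axes, zero at the start; "torque": the same for the moment, N m; "grip_width": finger opening in m.
Only numpy, scipy, OpenCV 4.12 (cv2) and the standard library are available. Lean on these libraries where they do the work, as an engineer would, in place of code of your own. Each camera call takes 0.05 s, during which the arm holds its last target.

TASK

Check the gap of the stand's two sprung jaws with the feeler blade that fits it with a light drag: the middle of the three thicknesses, the one with the blue handle. Lift it out of the rack and slide it straight down between the jaws with the gripper, feeling for a light steady resistance and never forcing it, until the underside of its handle comes to rest on the jaws; then let go and leave it standing there upright. Leave the other two blades in the rack.

Things in the scene. Friction and masses are not known exactly. Their poses are not given: they have to be found in the camera images.
- middle_blade: BLUE-handled feeler blade, 0.1 kg, upright in a rack slot. Steel blade 9 mm thick (x), 28 wide (y), reaching 60 mm below the shoulder, round nose. Handle block 30 mm thick (x), 40 wide (y), 50 high. Origin: centre of the handle's flat underside (shoulder), z up. Fits the gap with a steady drag of about 3 to 8 N; fully in, the shoulder is on the jaw tops; the jaws then hold it upright.
- thin_blade: YELLOW-handled blade, 4 mm thick: loose in the gap, stays in the rack. Otherwise like the blue one, same origin. The fixed grey rack holds the three in any order, 70 mm apart in a row along their width (y), shoulders on its deck 66 mm above the table; a blade must rise 60 mm to come free.
- thick_blade: RED-handled blade, 18 mm thick: too thick for the gap, stays in the rack. Otherwise like the blue one, same origin.
- stand: Fixed stand: base 140 (x) by 76 mm (y), two aluminium jaws 44 mm wide (y), dark bracket 57 mm high behind each. Origin: underside centre, on the table below the gap; z up. Upright gap in the plane x = 0, blade thickness along x, either way round. Jaw tops 74 mm up. Gap 6 mm, mouth 17 mm over the top 12 mm; each jaw, on a 3 to 5 N spring, yields 5 mm outward.
There are look-alikes about, which are no part of the job. Leave any white look-alike of the middle_blade alone.

How it is judged:
By the outcome, as a careful person would: the job done as asked, in the order asked, and still so for the second after the job is handed in, with the robot touching nothing.
It also fails if it takes over 42 s, if anything falls off the work surface, if the arm or the gripper's body presses on something with over 40 N, if the wrist force passes 120 N, or if a joint passes its speed limit or range.

## Working session

There is one attempt and no reset: what is moved stays moved. The work goes in short steps, Python scripts to look and compute and a tool call to move; the robot and the scene stay as the last step left them, time stands still between calls to the robot, and variables do not carry over. Pictures are saved under pics/ and viewed, and the job is handed in when it is done.

Besides the shell and the picture viewer there is one more tool, called after "Request:" by a JSON object that holds its "op" and its "data". arm_command: Moves the arm, as the interface text tells. Scaled input: -1 to 1 covers 0.4 m each way for a shift and 360 degrees each way for a turn. Its arguments: {"type":"object","properties":{"increments":{"type":"array"},"newtons":{"type":"number"}},"required":["increments"]}

```bash
mkdir -p pics
python3 - <<'E'
from bench import *
import cv2
s=read_state();print(s)
for n in("side","top"):
    d=get_image(n);cv2.imwrite(f"pics/{n}0.png",d["img"]);print(n,d["camera_matrix"],d["k1"],d["R"],d["t"])
E
```

```text
{'clock': 0.0, 'qpos': array([ 1.27099379e+00,  2.13349404e-01, -3.50591726e-02,  1.32352896e+00,
       -3.49283790e-05,  1.57074440e+00]), 'dq': array([-0.00043529, -0.0002697 , -0.00147193, -0.00142296, -0.00097157,
       -0.00015918]), 'tau': array([ 3.63573497e-03, -6.86155343e+01,  4.87119055e+01,  1.72619359e-02,
        4.31663348e-04,  8.68962928e-06]), 'tcp_pos': array([0.14757157, 0.47735531, 0.23081952]), 'ee_rot': array([ 0.23437554,  1.55809842, -0.23616174]), 'contact_force': array([-0.01966219,  0.50270247,  0.35412392]), 'torque': array([ 0.01746451, -0.00340888,  0.02079792]), 'grip_width': 0.08529042140106444}
side [[578.30182478   0.         307.28300678]
 [  0.         578.30182478 239.89666621]
 [  0.           0.           1.        ]] -0.16270709358138719 [[-0.90288488 -0.42941904 -0.01995427]
 [-0.12623969  0.30922766 -0.9425719 ]
 [ 0.41092874 -0.8485149  -0.33340671]] [0.55284192 0.06857282 0.86453279]
top [[452.81222734   0.         323.41257818]
 [  0.         452.81222734 232.75175179]
 [  0.           0.           1.        ]] -0.11225830274332946 [[ 8.88422952e-02 -9.96045665e-01 -2.81273678e-04]
 [-9.75351191e-01 -8.69391801e-02 -2.02809354e-01]
 [ 2.01982924e-01  1.82923891e-02 -9.79218202e-01]] [0.16442346 0.53665016 0.82769617]
```

View pics/side0.png

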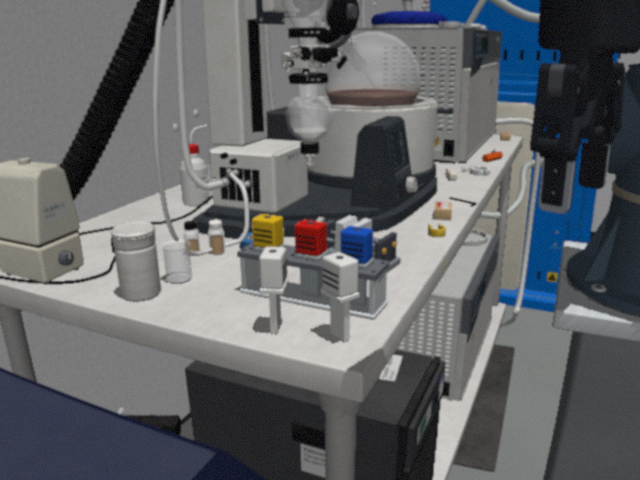

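View pics/top0.png

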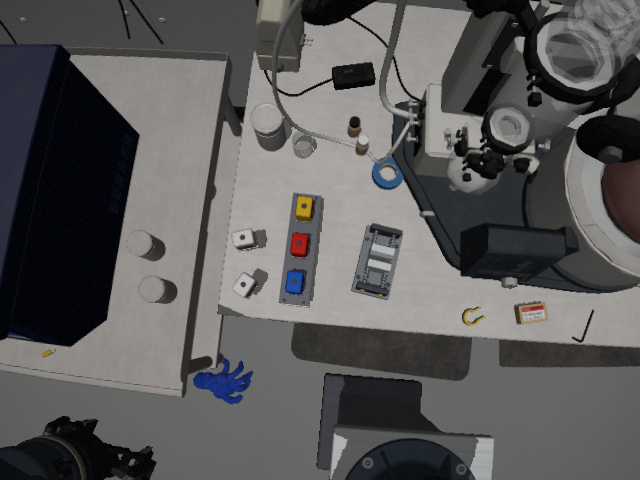

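The top view shows the rack with yellow (305,208), red (299,245) and blue (294,282) handles. The stand is at (379,260) and white look-alikes are at (244,238) and (245,285). Next I measure the blue handle and the stand.

```bash
cat > h.py <<'E'
import numpy as np,cv2
def dist(d): return np.array([d["k1"],0,0,0,0.])
def undist(d,p):
    # r is undistorted radius: same as OpenCV radial model
    return cv2.undistortPoints(np.array(p,float).reshape(-1,1,2),d["camera_matrix"],dist(d)).reshape(-1,2)
def onplane(d,p,z):
    u=undist(d,p);r=np.c_[u,np.ones(len(u))]@d["R"];c=-d["R"].T@d["t"]
    return c+r*((z-c[2])/r[:,2])[:,None]
def proj(d,X):
    return cv2.projectPoints(np.array(X,float).reshape(-1,3),cv2.Rodrigues(np.array(d["R"]))[0],np.array(d["t"]),d["camera_matrix"],dist(d))[0].reshape(-1,2)
def tri(ds,ps):
    A=[];b=[]
    for d,p in zip(ds,ps):
        r=np.append(undist(d,[p])[0],1)@d["R"];r/=np.linalg.norm(r);c=-d["R"].T@d["t"];P=np.eye(3)-np.outer(r,r);A.append(P);b.append(P@c)
    return np.linalg.solve(sum(A),sum(b))
E
python3 - <<'E'
from bench import *
from h import *
d=get_image("top");im=d["img"]
cv2.imwrite("pics/z1.png",cv2.resize(im[180:310,220:420],None,fx=4,fy=4,interpolation=cv2.INTER_CUBIC))
hsv=cv2.cvtColor(im,cv2.COLOR_BGR2HSV)
for n,lo,hi in(("blue",(105,120,60),(130,255,255)),("red",(0,150,60),(8,255,255)),("yel",(18,120,60),(35,255,255))):
    m=cv2.inRange(hsv,lo,hi);m[:180]=0;m[310:]=0;m[:,:270]=0;m[:,330:]=0
    c=max(cv2.findContours(m,0,2)[0],key=cv2.contourArea)
    w=onplane(d,c.reshape(-1,2),.116)
    r=cv2.minAreaRect((w[:,:2]*1000).astype(np.float32));print(n,cv2.boundingRect(c),r)
d=get_image("side");cv2.imwrite("pics/z2.png",cv2.resize(d["img"][190:350,220:420],None,fx=4,fy=3.7,interpolation=cv2.INTER_CUBIC))
E
```

```text
blue (285, 271, 18, 24) ((413.684814453125, 255.0796356201172), (28.205530166625977, 40.38932800292969), 88.89791870117188)
red (290, 233, 18, 24) ((481.8271484375, 253.18312072753906), (28.0527286529541, 41.86733627319336), 89.26921844482422)
yel (295, 196, 18, 26) ((549.8059692382812, 251.1256866455078), (28.81142234802246, 46.30531311035156), 89.89706420898438)
```

View pics/z1.png

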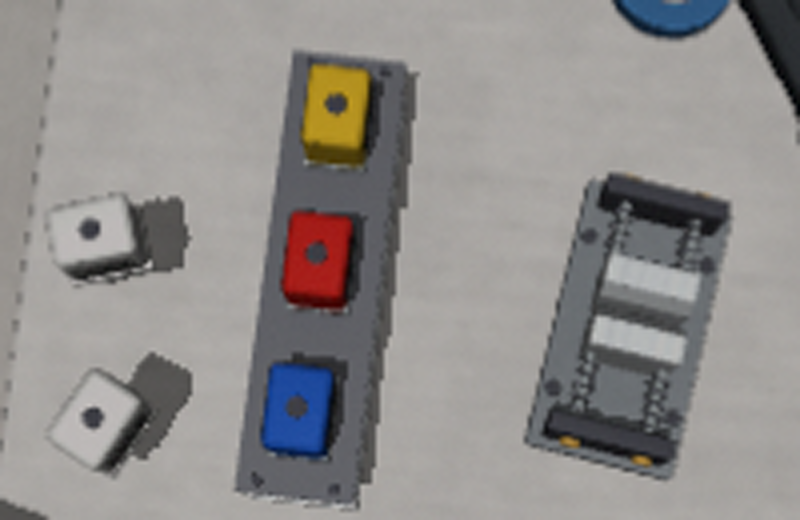

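View pics/z2.png

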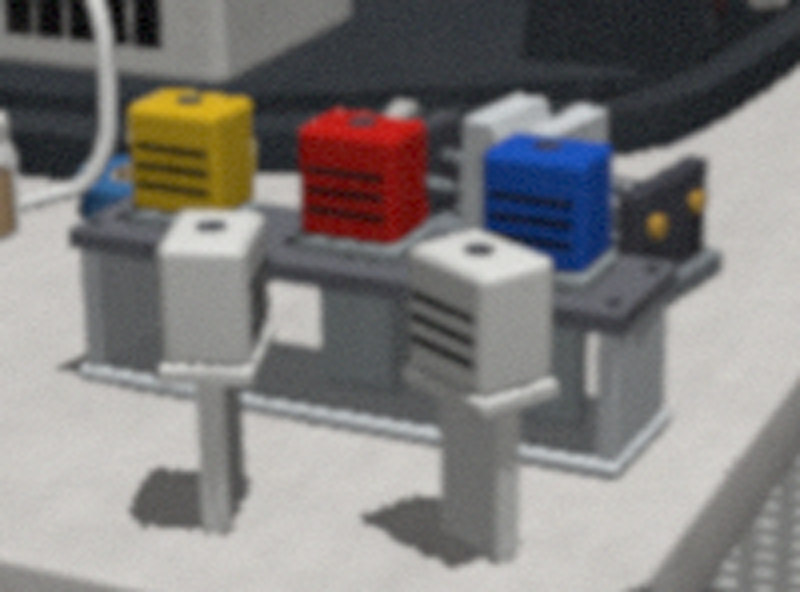

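Run:
```python
from bench import *
from h import *
d=get_image("top");im=d["img"];g=cv2.cvtColor(im,cv2.COLOR_BGR2GRAY)
# holes
H=[]
for n,(x,y) in(("blue",(294,282)),("red",(299,243)),("yel",(304,206))):
    w=255-im[y-5:y+6,x-5:x+6].max(2).astype(float);w=np.clip(w-130,0,None)
    yy,xx=np.mgrid[y-5:y+6,x-5:x+6];p=((xx*w).sum()/w.sum(),(yy*w).sum()/w.sum());q=onplane(d,[p],.116)[0];H.append(q);print(n,p,q)
v=H[2]-H[0];print("row",np.hypot(*v[:2]),np.degrees(np.arctan2(v[1],v[0])))
m=np.zeros_like(g);m[240:275,365:400]=cv2.inRange(g[240:275,365:400],185,255)
print(g[242:274:2,376:388:3])
R=[]
for c in cv2.findContours(m,0,2)[0]:
    if cv2.contourArea(c)<40: continue
    w=onplane(d,c.reshape(-1,2),.074);r=cv2.minAreaRect((w[:,:2]*1000).astype(np.float32));print(cv2.boundingRect(c),r);R.append(w)
# dark brackets
m=np.zeros_like(g);m[215:300,345:407]=cv2.inRange(g[215:300,345:407],0,62)
for c in cv2.findContours(m,0,2)[0]:
    if cv2.contourArea(c)<40: continue
    w=onplane(d,c.reshape(-1,2),.057);r=cv2.minAreaRect((w[:,:2]*1000).astype(np.float32));print("br",cv2.boundingRect(c),r)
```

```text
blue (np.float64(293.77260755048286), np.float64(281.3072870939421)) [0.41497694 0.25489528 0.116     ]
red (np.float64(298.727589208007), np.float64(242.76675369886857)) [0.4850116  0.25302046 0.116     ]
yel (np.float64(303.6043233082707), np.float64(205.53947368421052)) [0.55493473 0.25105056 0.116     ]
row 0.14001059294874812 -1.573549819305296
[[107 112 110 110]
 [159  91 110 109]
 [174 180 174 143]
 [176 179 182 182]
 [179 179 182 181]
 [121 136 169 181]
 [123 124 125 127]
 [ 77  87 116 123]
 [ 70  62  73  83]
 [137  73  72  66]
 [181 182 170  97]
 [179 183 181 185]
 [179 182 181 185]
 [ 95 125 180 185]
 [ 73  74  79  99]
 [ 89  73  73 103]]
br (356, 280, 33, 16) ((422.46484375, 109.73291015625), (61.391693115234375, 20.858062744140625), 80.9016342163086)
br (369, 224, 33, 16) ((531.4373779296875, 91.73243713378906), (62.13862609863281, 21.33155632019043), 81.5600814819336)
```

Run:
```python
from bench import *
from h import *
d=get_image("top");im=d["img"];g=cv2.cvtColor(im,cv2.COLOR_BGR2GRAY)
s=8;x0,y0=355,235
G=cv2.resize(g[y0:280,x0:405],None,fx=s,fy=s,interpolation=cv2.INTER_LINEAR)
m=cv2.inRange(G,150,255)
cs=[]
for c in cv2.findContours(m,0,2)[0]:
    if cv2.contourArea(c)<40*64: continue
    p=(c.reshape(-1,2)+.5)/s-.5+[x0,y0]
    w=onplane(d,p,.074)[:,:2]*1000;
    print(p.min(0),p.max(0),cv2.minAreaRect(w.astype(np.float32)))
    cs.append(w)
a=np.radians(-9.0) # placeholder
for w in cs:
  if len(w)<10: continue
  for ang in(-7,-8,-9,-10,-11):
    u=np.array([np.cos(np.radians(ang)),np.sin(np.radians(ang))]);k=w@u;print(ang,np.percentile(k,[3,97]),np.percentile(w@[-u[1],u[0]],[2,98]),end=' | ')
  print()
```

```text
[367.6875 258.8125] [390.8125 270.0625] ((464.6752624511719, 101.01646423339844), (43.67072677612305, 13.066967010498047), 80.93236541748047)
[371.3125 243.0625] [394.3125 254.8125] ((494.4734802246094, 96.0672607421875), (43.56936264038086, 13.65207576751709), 80.4225845336914)
[392.6875 234.5625] [404.4375 279.4375] ((482.3988342285156, 65.1683578491211), (86.60411834716797, 22.15804100036621), 3.134357213973999)
[354.5625 234.5625] [363.1875 270.1875] ((484.4818420410156, 140.85279846191406), (68.4505615234375, 16.462663650512695), 4.335000038146973)
-7 [442.14552187 455.5827861 ] [135.21543535 178.52211479] | -8 [439.541569   452.63699512] [143.07145492 186.322141  ] | -9 [436.7186899  449.56579026] [150.79907001 194.06712738] | -10 [433.64337984 446.44460707] [158.45472086 201.76046955] | -11 [430.22055013 443.400196  ] [166.06746403 209.43264877] | 
-7 [471.9888742  486.27533597] [134.15442611 177.19840461] | -8 [469.44381389 483.19463201] [142.50379478 185.53769796] | -9 [466.66251819 479.99095454] [150.76850202 193.8395608 ] | -10 [463.53024827 476.98959292] [158.96086762 202.08835951] | -11 [460.0644953  474.08013802] [167.171386   210.30077112] | 
-7 [428.01165091 511.55152864] [122.66003141 126.79572171] | -8 [425.73708831 509.32440523] [131.52733191 134.25619407] | -9 [423.33284207 506.94213668] [140.33228437 141.75689619] | -10 [420.79964454 504.40544864] [148.14273599 150.19286919] | -11 [418.13826736 501.71511381] [155.68077549 158.8758633 ] | 
-7 [429.03637307 496.2366084 ] [196.9712357 200.1694548] | -8 [425.48991225 492.58621669] [205.5572882  207.66342813] | -9 [421.81384309 488.78577844] [213.97686965 215.35955802] | -10 [418.00928534 484.83645131] [221.58792476 223.31316189] | -11 [414.07739791 480.7394383 ] [228.93746985 231.71497428] |
```

```bash
cat >> h.py <<'E'
from scipy.spatial.transform import Rotation as Ro
def target_R(yawdeg):  # tool x down, tool y at yawdeg
    a=np.radians(yawdeg);x=np.array([0,0,-1.]);y=np.array([np.cos(a),np.sin(a),0]);return np.column_stack([x,y,np.cross(x,y)])
def plan(s,pos,yawdeg):
    R=Ro.from_rotvec(s["ee_rot"]).as_matrix()
    dp=R.T@(np.array(pos)-s["tcp_pos"]);dr=Ro.from_matrix(R.T@target_R(yawdeg)).as_rotvec()
    y=np.degrees(np.arctan2(R[1,1],R[0,1]))
    print("pos",s["tcp_pos"].round(4),"yaw",round(y,2),"tilt",np.degrees(np.arccos(-R[2,0])).round(2),"F",s["contact_force"].round(1),"w",round(s["grip_width"],4),"t",s["clock"],"q",s["qpos"].round(2))
    print(" delta_pos",(dp/.4).round(4),"dr",(dr/2/np.pi).round(4), "mm",(dp*1000).round(1),"deg",np.degrees(dr).round(1))
E
python3 - <<'E'
from bench import *
from h import *
s=read_state()
for y in(88.43,-91.57): plan(s,[.415,.255,.19],y)
for p in((.31,.345),): pass
d=get_image("top")
print(onplane(d,[[243.5,237],[243,284.5]],.11))
E
```

```text
pos [0.1476 0.4776 0.2311] yaw 72.82 tilt 0.02 F [-0.3 -0.5  0.1] w 0.0856 t 0.3 q [ 1.27  0.21 -0.03  1.32  0.    1.57]
 delta_pos [ 0.1029 -0.3343  0.803 ] dr [-0.0434 -0.      0.0001] mm [  41.2 -133.7  321.2] deg [-15.6  -0.    0. ]
pos [0.1476 0.4776 0.2311] yaw 72.82 tilt 0.02 F [-0.3 -0.5  0.1] w 0.0856 t 0.3 q [ 1.27  0.21 -0.03  1.32  0.    1.57]
 delta_pos [ 0.1029 -0.3343  0.803 ] dr [4.566e-01 1.000e-04 0.000e+00] mm [  41.2 -133.7  321.2] deg [164.4   0.    0. ]
[[0.48771118 0.35523724 0.11      ]
 [0.40145697 0.34553431 0.11      ]]
```

Request:
{"op": "arm_command", "data": {"increments": [{"delta_pos": [0,-0.067,0.16],"dr": [-0.009,0,0],"claw": 0.35},{"delta_pos": [0,-0.134,0.32],"dr": [-0.018,0,0],"claw": 0.35},{"delta_pos": [0,-0.2,0.48],"dr": [-0.027,0,0],"claw": 0.35},{"delta_pos": [0,-0.267,0.64],"dr": [-0.036,0,0],"claw": 0.35},{"delta_pos": [0,-0.334,0.803],"dr": [-0.0434,0,0],"claw": 0.35}], "newtons": 40}}

```text
clock: 0.85
tcp_pos: [0.3409, 0.3161, 0.2314]
ee_rot: [0.019, 1.571, -0.019]
contact_force: [0.3, 1.0, -0.7]
grip_width: 0.0555
```

```bash
python3 -c "
from bench import *
from h import *
plan(read_state(),[.415,.255,.16],88.43)"
```

```text
pos [0.3409 0.3161 0.2314] yaw 88.59 tilt 0.01 F [ 0.3  1.  -0.7] w 0.0555 t 0.85 q [ 0.75  0.14 -0.12  1.31 -0.    0.77]
 delta_pos [ 0.1785 -0.1481  0.1889] dr [ 0.0005  0.     -0.    ] mm [ 71.4 -59.2  75.6] deg [ 0.2  0.  -0. ]
```

Request:
{"op": "arm_command", "data": {"increments": [{"delta_pos": [0,-0.075,0.095],"dr": [0.0005,0,0],"claw": 0.35},{"delta_pos": [0,-0.148,0.189],"dr": [0.0005,0,0],"claw": 0.35},{"delta_pos": [0.06,-0.148,0.189],"dr": [0.0005,0,0],"claw": 0.35},{"delta_pos": [0.17,-0.148,0.189],"dr": [0.0005,0,0],"claw": 0.35},{"delta_pos": [0.1785,-0.148,0.189],"dr": [0.0005,0,0],"claw": 0.35}]}}

```text
clock: 1.35
tcp_pos: [0.4129, 0.2532, 0.1561]
ee_rot: [0.02, 1.576, -0.025]
contact_force: [-1.5, -1.2, 0.7]
grip_width: 0.0556
```

Run:
```python
from bench import *
from h import *
plan(read_state(),[.415,.255,.076],88.43)
for n in("side","top"):
    d=get_image(n);im=d["img"]
    im=im[150:350,200:460] if n=="side" else im[170:330,210:430]
    cv2.imwrite(f"pics/{n}2.png",cv2.resize(im,None,fx=3,fy=3))
plan(read_state(),[.415,.255,.076],88.43)
```

```text
pos [0.4129 0.2532 0.1561] yaw 88.36 tilt 0.37 F [-1.5 -1.2  0.7] w 0.0556 t 1.35 q [ 0.55  0.21 -0.22  1.14 -0.    0.58]
 delta_pos [0.2001 0.0052 0.0062] dr [-0.0002 -0.0009  0.0006] mm [80.   2.1  2.5] deg [-0.1 -0.3  0.2]
pos [0.4145 0.2549 0.1602] yaw 88.43 tilt 0.08 F [-0.1 -0.1  1.1] w 0.0554 t 1.45 q [ 0.55  0.21 -0.22  1.14 -0.    0.58]
 delta_pos [0.2105 0.0006 0.0016] dr [ 0.     -0.0002  0.0001] mm [84.2  0.2  0.6] deg [ 0.  -0.1  0. ]
```

View pics/side2.png

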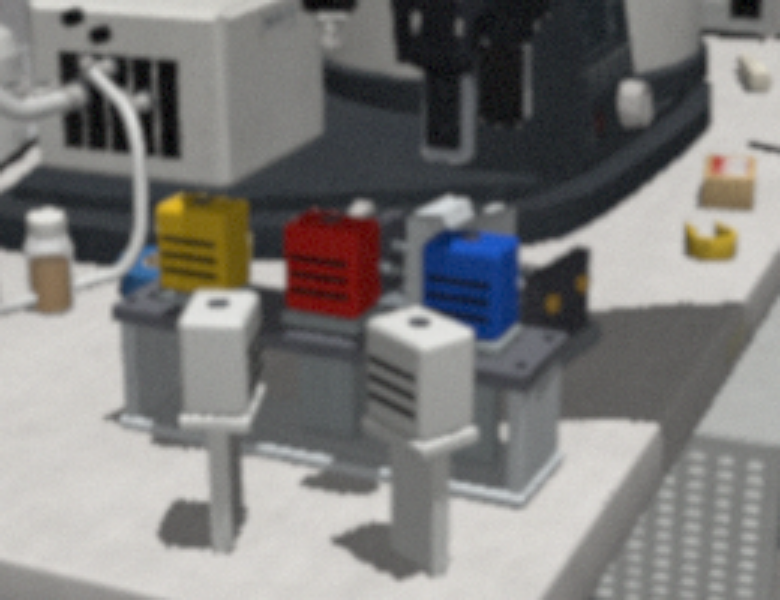

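View pics/top2.png

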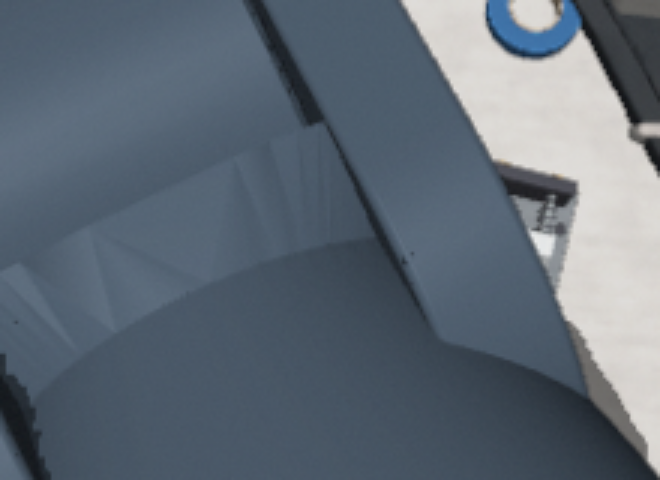

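The side view shows the fingers above blue, with the near tip at about crop (447,158) and the blue top at (470,235). The arm hides the top view. I'll cross-check the side camera against the measured positions.

Run:
```python
from bench import *
from h import *
d=get_image("side");im=d["img"].copy()
f=lambda X:(proj(d,X)).round(1)
B=[.415,.2549];a=np.radians(-1.57);t=np.array([-np.sin(a),np.cos(a)]);w=np.array([np.cos(a),np.sin(a)])
C=[[*(B+sx*.015*t+sy*.02*w),.116] for sx,sy in((1,1),(1,-1),(-1,-1),(-1,1))]
b=np.radians(-9.35);n=np.array([np.cos(b),np.sin(b)]);m=np.array([-n[1],n[0]]);S=np.array([.4796,.0985])
J=[[*(S+k*n+l*m),.074] for k,l in((.0085,.022),(.0085,-.022),(-.0085,-.022),(-.0085,.022),(.0215,.022),(-.0215,.022),(-.0215,-.022),(.0215,-.022))]
s=read_state()
T=[[*(s["tcp_pos"][:2]+k*t),s["tcp_pos"][2]+.01] for k in(.028,-.028)]
x0,y0=270,150;k=6
v=cv2.resize(im[150:250,270:400],None,fx=k,fy=k,interpolation=cv2.INTER_CUBIC)
for X,c in((C,(0,255,255)),(J,(0,255,0)),(T,(0,0,255))):
    for p in f(X): cv2.circle(v,tuple(int(q) for q in (p-[x0,y0]+.5)*k),4,c,1)
cv2.imwrite("pics/ov.png",v)
```

```text
(no output)
```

View pics/ov.png

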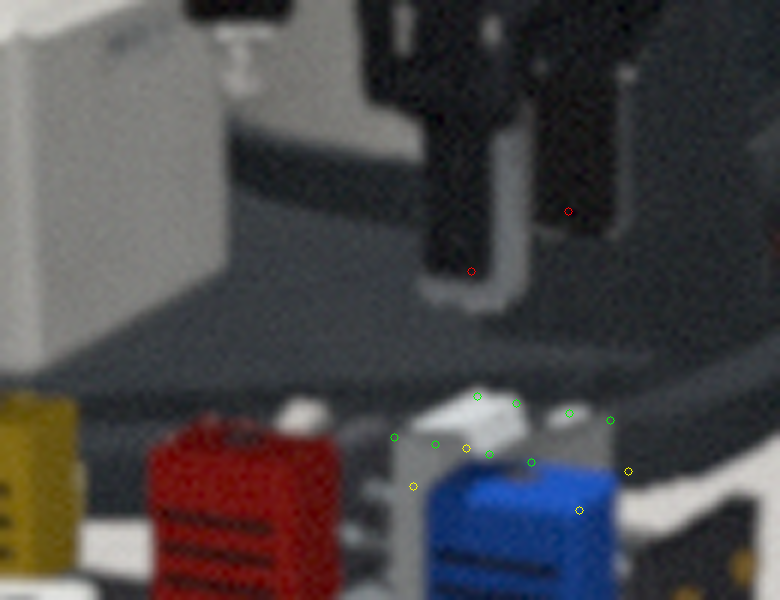

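Projected points match the blue handle and the fingers to within about 1–2 px. Descending.

Request:
{"op": "arm_command", "data": {"increments": [{"delta_pos": [0.05,0.0005,0.0016],"dr": [0,0,0],"claw": 0.35},{"delta_pos": [0.1,0.0005,0.0016],"dr": [0,0,0],"claw": 0.35},{"delta_pos": [0.15,0.0005,0.0016],"dr": [0,0,0],"claw": 0.35},{"delta_pos": [0.2,0.0005,0.0016],"dr": [0,0,0],"claw": 0.35},{"delta_pos": [0.21,0.0005,0.0016],"dr": [0,0,0],"claw": 0.35}]}}

```text
clock: 2.0
tcp_pos: [0.416, 0.2562, 0.0777]
ee_rot: [0.021, 1.57, -0.02]
contact_force: [1.7, 0.3, 0.7]
grip_width: 0.0553
```

Run:
```python
from bench import *
from h import *
d=get_image("side");im=d["img"]
cv2.imwrite("pics/s3.png",cv2.resize(im[150:300,260:420],None,fx=4,fy=4))
plan(read_state(),[.415,.255,.076],88.43)
```

```text
pos [0.4161 0.2562 0.0779] yaw 88.48 tilt 0.07 F [-1.3 -0.1 -0.7] w 0.0558 t 2.05 q [ 0.55  0.27 -0.36  0.94 -0.    0.58]
 delta_pos [ 0.0048 -0.003  -0.0027] dr [ 0.0001  0.0002 -0.0001] mm [ 1.9 -1.2 -1.1] deg [ 0.1  0.1 -0. ]
```

View pics/s3.png

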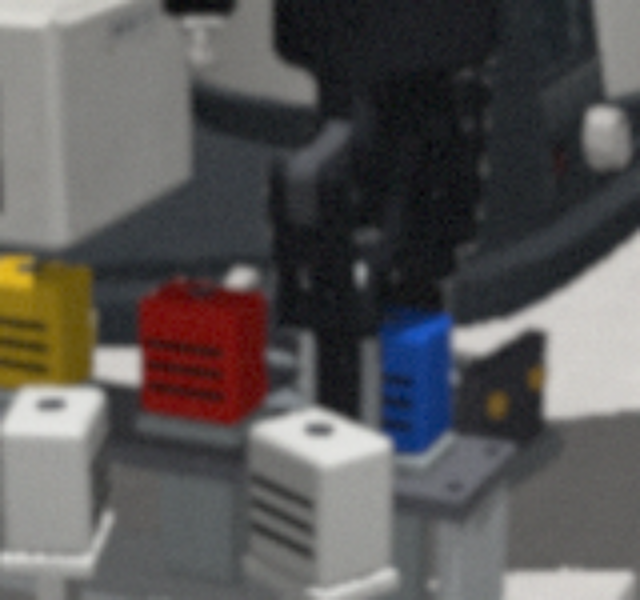

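The side view shows the near finger flat in front of the blue handle (crop 345,360), clear of red and of the white look-alike. Closing.

Request:
{"op": "arm_command", "data": {"increments": [{"delta_pos": [0.004,-0.003,-0.0027],"dr": [0,0,0],"claw": 0.35},{"delta_pos": [0.004,-0.003,-0.0027],"dr": [0,0,0],"claw": 1},{"delta_pos": [0.004,-0.003,-0.0027],"dr": [0,0,0],"claw": 1},{"delta_pos": [0.004,-0.003,-0.0027],"dr": [0,0,0],"claw": 1},{"delta_pos": [0.004,-0.003,-0.0027],"dr": [0,0,0],"claw": 1}], "newtons": 50}}

```text
clock: 2.55
tcp_pos: [0.4156, 0.2554, 0.0775]
ee_rot: [0.022, 1.568, -0.019]
contact_force: [-1.3, -1.1, 8.8]
grip_width: 0.0285
```

```bash
python3 -c "
from bench import *
from h import *
plan(read_state(),[.415,.255,.18],88.43)"
```

```text
pos [0.4156 0.2554 0.0775] yaw 88.49 tilt 0.17 F [-1.3 -1.1  8.8] w 0.0285 t 2.55 q [ 0.55  0.27 -0.36  0.94  0.    0.58]
 delta_pos [-0.2563 -0.0007 -0.0007] dr [ 0.0002  0.0004 -0.0003] mm [-102.5   -0.3   -0.3] deg [ 0.1  0.1 -0.1]
```

Request:
{"op": "arm_command", "data": {"increments": [{"delta_pos": [-0.02,0,0],"dr": [0,0,0],"claw": 1},{"delta_pos": [-0.05,0,0],"dr": [0,0,0],"claw": 1},{"delta_pos": [-0.08,0,0],"dr": [0,0,0],"claw": 1},{"delta_pos": [-0.11,0,0],"dr": [0,0,0],"claw": 1},{"delta_pos": [-0.14,0,0],"dr": [0,0,0],"claw": 1}]}}

```text
clock: 3.05
tcp_pos: [0.4156, 0.2554, 0.1349]
ee_rot: [0.022, 1.568, -0.019]
contact_force: [-0.7, 1.2, -1.2]
grip_width: 0.0283
```

Request:
{"op": "arm_command", "data": {"increments": [{"delta_pos": [-0.04,0,0],"dr": [0,0,0],"claw": 1},{"delta_pos": [-0.08,0,0],"dr": [0,0,0],"claw": 1},{"delta_pos": [-0.13,0,0],"dr": [0,0,0],"claw": 1},{"delta_pos": [-0.13,0,0],"dr": [0,0,0],"claw": 1},{"delta_pos": [-0.13,0,0],"dr": [0,0,0],"claw": 1}]}}

```text
clock: 3.55
tcp_pos: [0.4156, 0.2554, 0.1872]
ee_rot: [0.023, 1.567, -0.019]
contact_force: [-0.5, 0.5, -1.9]
grip_width: 0.0285
```

Run:
```python
from bench import *
from h import *
d=get_image("side");im=d["img"]
cv2.imwrite("pics/s4.png",cv2.resize(im[130:310,250:420],None,fx=3.2,fy=3.2))
plan(read_state(),[.4796,.0985,.18],-9.35)
plan(read_state(),[.4796,.0985,.18],180-9.35)
```

```text
pos [0.4153 0.2552 0.1866] yaw 88.48 tilt 0.19 F [-0.  -0.2 -2.3] w 0.0283 t 3.6 q [ 0.55  0.2  -0.17  1.2  -0.    0.58]
 delta_pos [ 0.0163 -0.3874  0.1712] dr [ 2.718e-01  1.000e-04 -6.000e-04] mm [   6.5 -155.    68.5] deg [97.8  0.  -0.2]
pos [0.4153 0.2552 0.1866] yaw 88.48 tilt 0.19 F [-0.  -0.2 -2.3] w 0.0283 t 3.6 q [ 0.55  0.2  -0.17  1.2  -0.    0.58]
 delta_pos [ 0.0163 -0.3874  0.1712] dr [-2.282e-01  6.000e-04  1.000e-04] mm [   6.5 -155.    68.5] deg [-82.2   0.2   0. ]
```

View pics/s4.png

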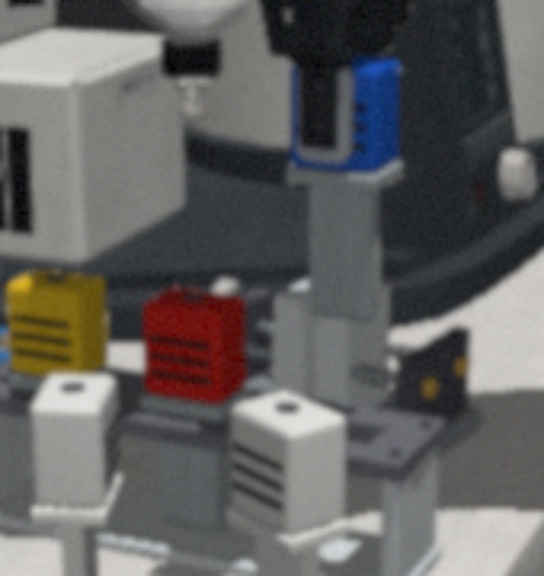

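Blue is lifted clear of the rack (crop 345,120), with the blade fully out and hanging upright. Moving to above the stand.

Request:
{"op": "arm_command", "data": {"increments": [{"delta_pos": [0,-0.04,0.017],"dr": [0.023,0,0],"claw": 1},{"delta_pos": [0,-0.08,0.034],"dr": [0.046,0,0],"claw": 1},{"delta_pos": [0,-0.12,0.051],"dr": [0.069,0,0],"claw": 1},{"delta_pos": [0,-0.16,0.068],"dr": [0.092,0,0],"claw": 1},{"delta_pos": [0,-0.2,0.085],"dr": [0.115,0,0],"claw": 1}]}}

```text
clock: 4.1
tcp_pos: [0.4468, 0.1735, 0.1856]
ee_rot: [0.592, 1.488, -0.589]
contact_force: [0.2, -0.6, -1.3]
grip_width: 0.028
```

```bash
python3 -c "
from bench import *
from h import *
plan(read_state(),[.4796,.0985,.18],-9.35)"
```

```text
pos [0.4468 0.1735 0.1856] yaw 46.74 tilt 0.1 F [ 0.2 -0.6 -1.3] w 0.028 t 4.1 q [ 0.37  0.18 -0.19  1.2   0.    1.12]
 delta_pos [ 0.0139 -0.0803  0.1881] dr [ 1.558e-01 -1.000e-04 -3.000e-04] mm [  5.6 -32.1  75.2] deg [56.1 -0.  -0.1]
```

Request:
{"op": "arm_command", "data": {"increments": [{"delta_pos": [0,-0.015,0.036],"dr": [0.023,0,0],"claw": 1},{"delta_pos": [0,-0.03,0.07],"dr": [0.046,0,0],"claw": 1},{"delta_pos": [0,-0.045,0.105],"dr": [0.069,0,0],"claw": 1},{"delta_pos": [0,-0.06,0.14],"dr": [0.092,0,0],"claw": 1},{"delta_pos": [0,-0.08,0.188],"dr": [0.115,0,0],"claw": 1}]}}

```text
clock: 4.6
tcp_pos: [0.4792, 0.0982, 0.1847]
ee_rot: [1.145, 1.25, -1.144]
contact_force: [0.1, -0.3, -2.0]
grip_width: 0.0288
```

```bash
python3 -c "
from bench import *
from h import *
plan(read_state(),[.4796,.0985,.18],-9.35)"
```

```text
pos [0.4792 0.0982 0.1847] yaw 5.03 tilt 0.06 F [ 0.1 -0.3 -2. ] w 0.0288 t 4.6 q [ 0.2   0.2  -0.16  1.2   0.    1.68]
 delta_pos [ 0.0118  0.0011 -0.0007] dr [ 0.04   -0.0001  0.    ] mm [ 4.7  0.4 -0.3] deg [14.4 -0.1  0. ]
```

Request:
{"op": "arm_command", "data": {"increments": [{"delta_pos": [0,0.001,-0.0007],"dr": [0.02,0,0],"claw": 1},{"delta_pos": [0.01,0.001,-0.0007],"dr": [0.04,0,0],"claw": 1},{"delta_pos": [0.01,0.001,-0.0007],"dr": [0.04,0,0],"claw": 1},{"delta_pos": [0.01,0.001,-0.0007],"dr": [0.04,0,0],"claw": 1},{"delta_pos": [0.01,0.001,-0.0007],"dr": [0.04,0,0],"claw": 1}]}}

```text
clock: 5.1
tcp_pos: [0.4794, 0.0986, 0.1806]
ee_rot: [1.327, 1.13, -1.326]
contact_force: [0.3, 0.7, -0.6]
grip_width: 0.0284
```

Run:
```python
from bench import *
from h import *
plan(read_state(),[.4796,.0985,.15],-9.35)
d=get_image("side");im=d["img"]
cv2.imwrite("pics/s5.png",cv2.resize(im[130:270,270:420],None,fx=5,fy=4.2*5/4.2)[:600])
d=get_image("top");im=d["img"]
cv2.imwrite("pics/t5.png",cv2.resize(im[190:310,310:450],None,fx=5,fy=5))
plan(read_state(),[.4796,.0985,.15],-9.35)
```

```text
pos [0.4794 0.0986 0.1806] yaw -9.18 tilt 0.06 F [ 0.3  0.7 -0.6] w 0.0284 t 5.1 q [ 0.2   0.21 -0.17  1.19  0.    1.93]
 delta_pos [0.0764 0.0006 0.0002] dr [ 0.0005 -0.0001  0.0001] mm [30.6  0.2  0.1] deg [ 0.2 -0.   0. ]
pos [0.4795 0.0986 0.1807] yaw -9.25 tilt 0.06 F [-0.6 -0.5 -1.2] w 0.0283 t 5.2 q [ 0.2   0.21 -0.17  1.19  0.    1.93]
 delta_pos [0.0768 0.0003 0.0003] dr [ 0.0003 -0.0001  0.0001] mm [30.7  0.1  0.1] deg [ 0.1 -0.1  0. ]
```

View pics/s5.png

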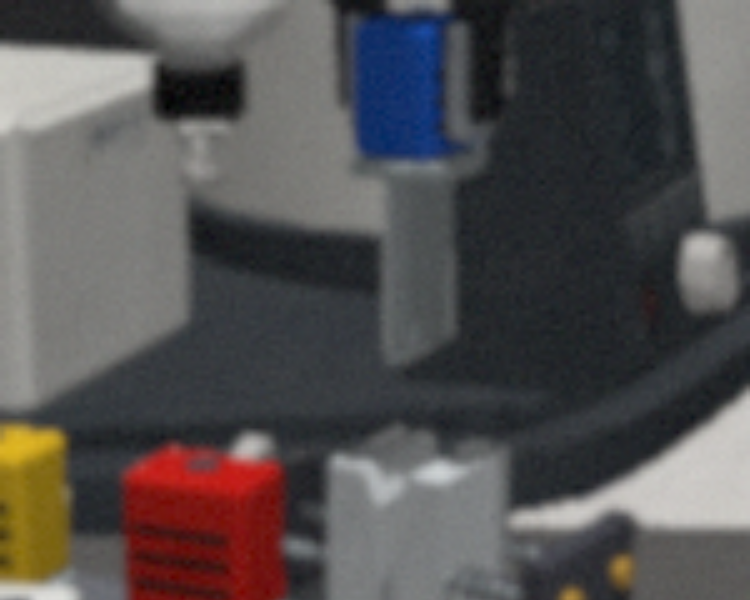

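View pics/t5.png

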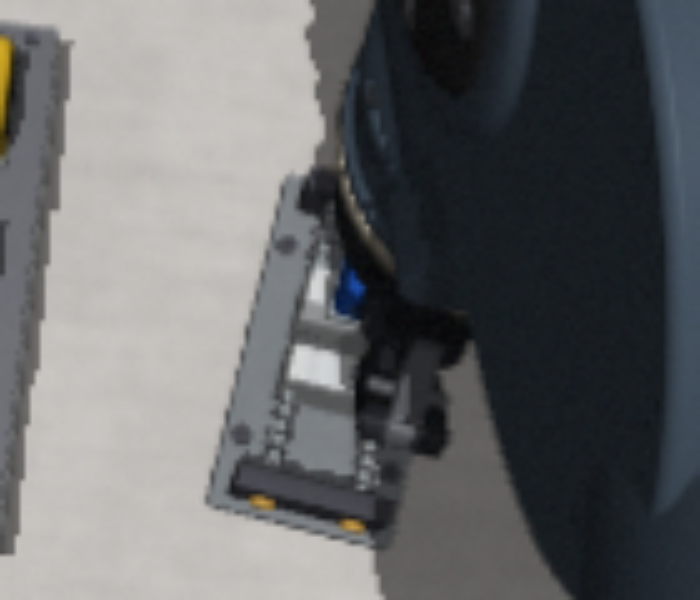

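The side view shows the upright blade over the V mouth, with the nose at (400,360) and the V at about (390,500). I'll overlay the model points to check the offset.

Run:
```python
from bench import *
from h import *
d=get_image("side");im=d["img"]
x0,y0,k=325,190,9
v=cv2.resize(im[190:255,325:405],None,fx=k,fy=k,interpolation=cv2.INTER_CUBIC)
b=np.radians(-9.35);n=np.array([np.cos(b),np.sin(b)]);m=np.array([-n[1],n[0]]);S=np.array([.4796,.0985])
def dr(pts,c):
    for p in proj(d,pts): cv2.circle(v,tuple(int(q) for q in (p-[x0,y0]+.5)*k),4,c,1)
for l in(.022,-.022): dr([[*(S+q*n+l*m),z] for q,z in((.0085,.074),(-.0085,.074),(.0218,.074),(-.0218,.074))],(0,255,0))
dr([[*(S+q*n+.022*m),z] for q,z in((.003,.062),(-.003,.062),(.003,.045),(-.003,.045))],(0,0,255))
s=read_state();P=s["tcp_pos"]
dr([[*(P[:2]+q*n+l*m),P[2]-.0115-.055] for q in(.0045,-.0045) for l in(.014,-.014)],(0,255,255))
dr([[*(P[:2]+q*n+l*m),P[2]-.0115-.004] for q in(.0045,-.0045) for l in(.014,-.014)],(0,255,255))
cv2.imwrite("pics/ov6.png",v)
```

```text
(no output)
```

View pics/ov6.png

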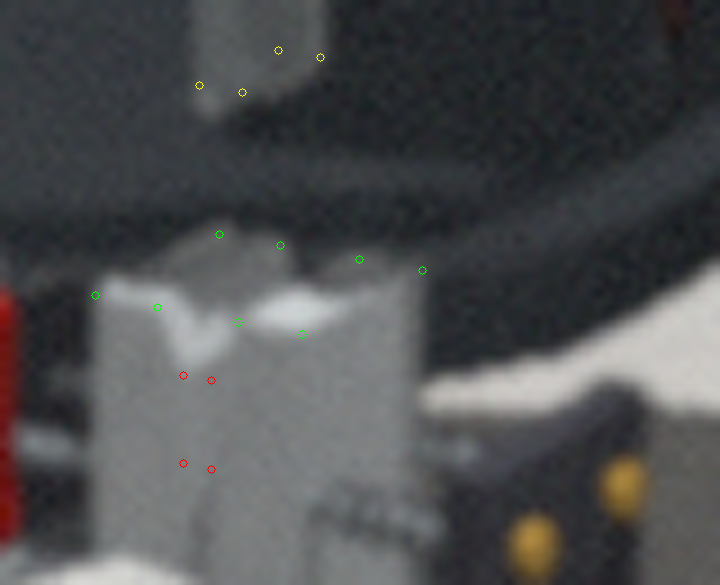

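The overlay agrees to about 1 px: V bottom seen at x≈197, predicted 197. Descending gently.

Request:
{"op": "arm_command", "data": {"increments": [{"delta_pos": [0.03,0.0003,0.0003],"dr": [0.0003,0,0],"claw": 1},{"delta_pos": [0.06,0.0003,0.0003],"dr": [0.0003,0,0],"claw": 1},{"delta_pos": [0.085,0.0003,0.0003],"dr": [0.0003,0,0],"claw": 1},{"delta_pos": [0.095,0.0003,0.0003],"dr": [0.0003,0,0],"claw": 1},{"delta_pos": [0.1,0.0003,0.0003],"dr": [0.0003,0,0],"claw": 1}]}}

```text
clock: 5.75
tcp_pos: [0.4793, 0.0984, 0.14]
ee_rot: [1.329, 1.129, -1.329]
contact_force: [-0.3, -0.1, -1.6]
grip_width: 0.0288
```

```bash
python3 -c "
from bench import *
from h import *
plan(read_state(),[.4796,.0985,.0855],-9.35)"
```

```text
pos [0.4793 0.0984 0.14  ] yaw -9.38 tilt 0.08 F [-0.3 -0.1 -1.6] w 0.0288 t 5.75 q [ 0.2   0.23 -0.25  1.09  0.    1.94]
 delta_pos [ 0.1363  0.001  -0.0003] dr [-0.0001 -0.0001  0.0002] mm [54.5  0.4 -0.1] deg [-0.  -0.   0.1]
```

Request:
{"op": "arm_command", "data": {"increments": [{"delta_pos": [0.007,0.0005,0],"dr": [0,0,0],"claw": 1},{"delta_pos": [0.014,0.0005,0],"dr": [0,0,0],"claw": 1},{"delta_pos": [0.021,0.0005,0],"dr": [0,0,0],"claw": 1}]}}

```text
clock: 6.05
tcp_pos: [0.4795, 0.0985, 0.1317]
ee_rot: [1.329, 1.129, -1.329]
contact_force: [-1.2, -0.3, 6.8]
grip_width: 0.0288
```

Request:
{"op": "arm_command", "data": {"increments": [{"delta_pos": [0.008,0,0],"dr": [0,0,0],"claw": 1},{"delta_pos": [0.016,0,0],"dr": [0,0,0],"claw": 1},{"delta_pos": [0.024,0,0],"dr": [0,0,0],"claw": 1}]}}

```text
clock: 6.35
tcp_pos: [0.4796, 0.0985, 0.122]
ee_rot: [1.329, 1.129, -1.329]
contact_force: [-0.0, 0.3, 1.6]
grip_width: 0.0287
```

Entry peaked at 6.8 N. The drag is now about 3 N, allowing for the blade's weight, with almost no side load. Continuing.

Request:
{"op": "arm_command", "data": {"increments": [{"delta_pos": [0.01,0,0],"dr": [0,0,0],"claw": 1},{"delta_pos": [0.02,0,0],"dr": [0,0,0],"claw": 1},{"delta_pos": [0.03,0,0],"dr": [0,0,0],"claw": 1},{"delta_pos": [0.04,0,0],"dr": [0,0,0],"claw": 1}]}}

```text
clock: 6.75
tcp_pos: [0.4796, 0.0985, 0.1056]
ee_rot: [1.329, 1.129, -1.329]
contact_force: [-0.9, 0.9, 2.6]
grip_width: 0.0283
```

Request:
{"op": "arm_command", "data": {"increments": [{"delta_pos": [0.01,0,0],"dr": [0,0,0],"claw": 1},{"delta_pos": [0.02,0,0],"dr": [0,0,0],"claw": 1},{"delta_pos": [0.03,0,0],"dr": [0,0,0],"claw": 1}]}}

```text
clock: 7.05
tcp_pos: [0.4796, 0.0986, 0.0933]
ee_rot: [1.329, 1.129, -1.329]
contact_force: [-0.3, -0.2, 2.6]
grip_width: 0.0284
```

```bash
python3 -c "
from bench import *
from h import *
plan(read_state(),[.4796,.0985,.0855],-9.35)"
```

```text
pos [0.4796 0.0986 0.0933] yaw -9.37 tilt 0.07 F [-0.3 -0.2  2.6] w 0.0284 t 7.05 q [ 0.2   0.26 -0.33  0.98  0.    1.94]
 delta_pos [0.0195 0.0001 0.0002] dr [-0.0001 -0.0001  0.0001] mm [7.8 0.  0.1] deg [-0.  -0.1  0. ]
```

Request:
{"op": "arm_command", "data": {"increments": [{"delta_pos": [0.006,0,0],"dr": [0,0,0],"claw": 1},{"delta_pos": [0.012,0,0],"dr": [0,0,0],"claw": 1},{"delta_pos": [0.014,0,0],"dr": [0,0,0],"claw": 1}]}}

```text
clock: 7.35
tcp_pos: [0.4795, 0.0986, 0.0875]
ee_rot: [1.329, 1.129, -1.329]
contact_force: [-1.2, -0.3, 2.3]
grip_width: 0.0284
```

Request:
{"op": "arm_command", "data": {"increments": [{"delta_pos": [0.003,0,0],"dr": [0,0,0],"claw": 1},{"delta_pos": [0.005,0,0],"dr": [0,0,0],"claw": 1}]}}

```text
clock: 7.55
tcp_pos: [0.4796, 0.0986, 0.0855]
ee_rot: [1.329, 1.129, -1.329]
contact_force: [-0.3, 0.9, 10.5]
grip_width: 0.0286
```

The force rose to 10.5 N at TCP z = 0.0855, the height predicted for the shoulder touching. Checking before I release.

Run:
```python
from bench import *
from h import *
d=get_image("side");im=d["img"]
cv2.imwrite("pics/s7.png",cv2.resize(im[170:260,300:420],None,fx=6,fy=6))
plan(read_state(),[.4796,.0985,.0855],-9.35)
```

```text
pos [0.4797 0.0986 0.0855] yaw -9.37 tilt 0.07 F [0.2 0.7 0.6] w 0.0285 t 7.6 q [ 0.2   0.27 -0.34  0.96  0.    1.94]
 delta_pos [ 0.0001 -0.0001  0.0002] dr [-0.0001 -0.0002  0.0001] mm [ 0.  -0.1  0.1] deg [-0.  -0.1  0. ]
```

View pics/s7.png

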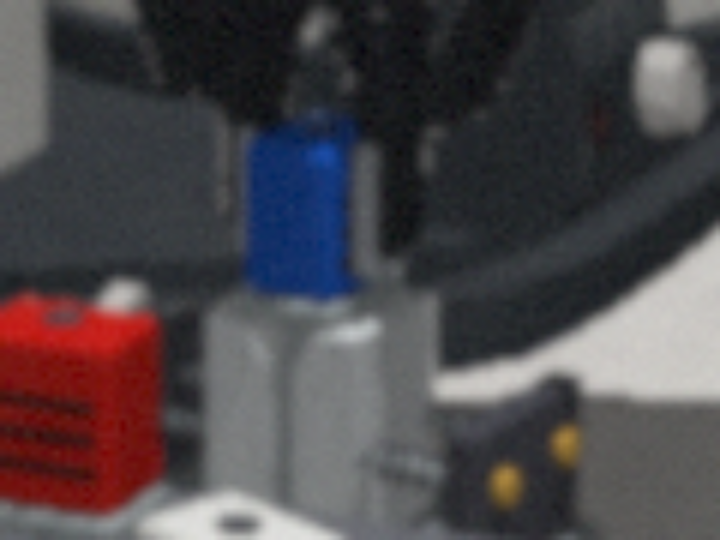

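The image shows the handle on the jaw tops (shoulder at about (305,300)), but the force has relaxed to 0.6 N. A gentle 0.8 mm further push will check whether it's seated.

Request:
{"op": "arm_command", "data": {"increments": [{"delta_pos": [0.001,0,0],"dr": [0,0,0],"claw": 1},{"delta_pos": [0.002,0,0],"dr": [0,0,0],"claw": 1},{"delta_pos": [0.002,0,0],"dr": [0,0,0],"claw": 1}]}}

```text
clock: 7.9
tcp_pos: [0.4803, 0.0985, 0.0854]
ee_rot: [1.33, 1.127, -1.328]
contact_force: [-1.1, -1.2, 11.6]
grip_width: 0.0283
```

The TCP stopped at 0.0854 and the force rose to 11.6 N, so the blade is seated. Easing off, then releasing.

Request:
{"op": "arm_command", "data": {"increments": [{"delta_pos": [-0.0005,-0.001,0],"dr": [0,0,0],"claw": 1},{"delta_pos": [-0.0005,-0.001,0],"dr": [0,0,0],"claw": 0.3},{"delta_pos": [-0.0005,-0.001,0],"dr": [0,0,0],"claw": 0.3},{"delta_pos": [-0.0005,-0.001,0],"dr": [0,0,0],"claw": 0.3},{"delta_pos": [-0.0005,-0.001,0],"dr": [0,0,0],"claw": 0.3}], "newtons": 20}}

```text
clock: 8.4
tcp_pos: [0.4799, 0.0986, 0.0856]
ee_rot: [1.33, 1.127, -1.328]
contact_force: [-0.7, 0.4, -0.5]
grip_width: 0.0599
```

Run:
```python
from bench import *
from h import *
d=get_image("side");im=d["img"]
cv2.imwrite("pics/s8.png",cv2.resize(im[170:260,300:420],None,fx=6,fy=6))
plan(read_state(),[.4796,.0985,.2],-9.35)
```

```text
pos [0.4799 0.0986 0.0856] yaw -9.38 tilt 0.08 F [0.5 0.2 0.5] w 0.0597 t 8.45 q [ 0.2   0.27 -0.34  0.96  0.    1.94]
 delta_pos [-0.286  -0.0005  0.    ] dr [-0.0001 -0.0002 -0.0001] mm [-114.4   -0.2    0. ] deg [-0.  -0.1 -0. ]
```

View pics/s8.png

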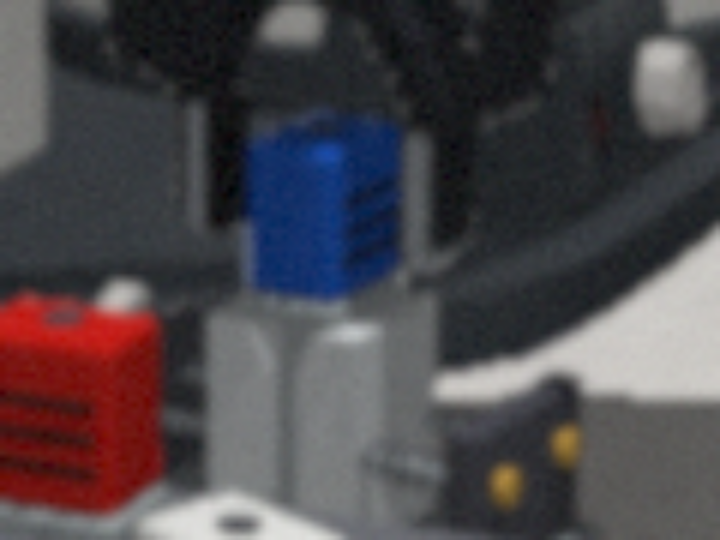

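The blue handle stands upright on the jaws with the fingers clear on both sides. Retracting straight up.

Request:
{"op": "arm_command", "data": {"increments": [{"delta_pos": [-0.04,0,0],"dr": [0,0,0],"claw": 0.3},{"delta_pos": [-0.1,0,0],"dr": [0,0,0],"claw": 0.3},{"delta_pos": [-0.17,0,0],"dr": [0,0,0],"claw": 0.3},{"delta_pos": [-0.25,0,0],"dr": [0,0,0],"claw": 0.3},{"delta_pos": [-0.28,0,0],"dr": [0,0,0],"claw": 0.3}]}}

```text
clock: 8.95
tcp_pos: [0.4808, 0.0987, 0.2004]
ee_rot: [1.332, 1.126, -1.325]
contact_force: [0.0, 0.1, -1.0]
grip_width: 0.0596
```

Request:
{"op": "arm_command", "data": {"increments": [{"delta_pos": [0,0,0],"dr": [0,0,0],"claw": 0.3},{"delta_pos": [0,0,0],"dr": [0,0,0],"claw": 0.3},{"delta_pos": [0,0,0],"dr": [0,0,0],"claw": 0.3}]}}

```text
clock: 9.25
tcp_pos: [0.4802, 0.0986, 0.1991]
ee_rot: [1.331, 1.127, -1.326]
contact_force: [0.4, -0.2, 0.2]
grip_width: 0.0598
```

Run:
```python
from bench import *
from h import *
d=get_image("side");im=d["img"]
cv2.imwrite("pics/s9.png",cv2.resize(im[130:310,230:430],None,fx=3.3,fy=3.3))
plan(read_state(),[.4796,.0985,.2],-9.35)
m=cv2.inRange(cv2.cvtColor(im,cv2.COLOR_BGR2HSV),(105,120,50),(130,255,255))[150:260,300:400]
c=max(cv2.findContours(m,0,2)[0],key=cv2.contourArea);x,y,w,h=cv2.boundingRect(c);print("blue box",x+300,y+150,w,h)
b=np.radians(-9.35);n=np.array([np.cos(b),np.sin(b)]);q=np.array([-n[1],n[0]]);S=np.array([.4796,.0985])
P=proj(d,[[*(S+i*.015*n+j*.02*q),z] for i in(1,-1) for j in(1,-1) for z in(.074,.124)]);print("expected",P.min(0),P.max(0)-P.min(0))
```

```text
pos [0.4802 0.0986 0.1991] yaw -9.38 tilt 0.15 F [-0.   0.3 -0.4] w 0.0598 t 9.3 q [ 0.2   0.2  -0.13  1.24  0.    1.94]
 delta_pos [-0.0022 -0.0013  0.0004] dr [-0.0001 -0.0003 -0.0003] mm [-0.9 -0.5  0.2] deg [-0.  -0.1 -0.1]
blue box 341 189 26 31
expected [339.16564802 187.7988523 ] [28.44721818 37.8418016 ]
```

View pics/s9.png

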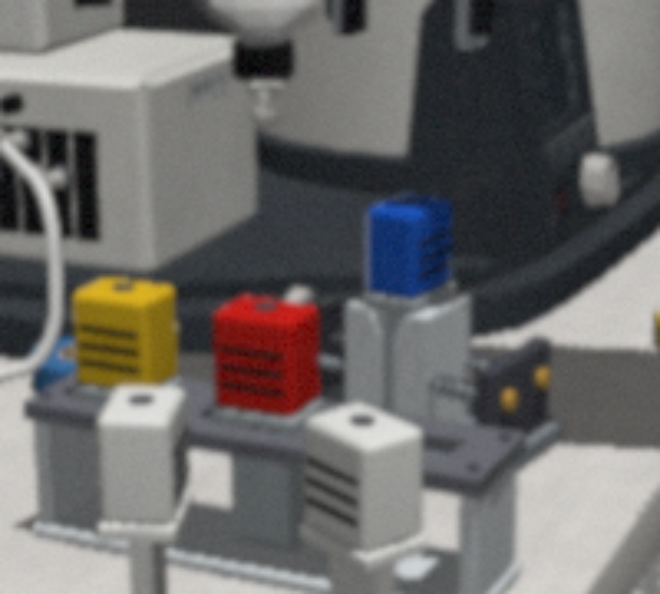

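Blue is upright and seated on the jaws at (410,250), with red and yellow still in the rack and both white look-alikes untouched. Handing in.

```bash
python3 -c "
from bench import *
print(hand_in())"
```

```text
the job is handed in; nothing more can be done
None
```

The blue blade is standing upright in the stand with its shoulder on the jaw tops, and the job is handed in. The clock read 9.3 s at the last check. I lifted it from the rack, turned it about 98° to line up with the gap, and slid it straight down. I then let go and backed straight off.

- **Drag:** the highest reading on entry was 6.8 N. After that the readings were 1.6–2.6 N, or about 3–4.5 N once the blade's hanging weight is allowed for, with about 1 N or less sideways.
- **Seating:** the force rose to 10.5 N at the predicted height, then relaxed to 0.6 N. A further 0.8 mm push left the tool at 0.0854 m with 11.6 N, which I took as seated.
- **Last look:** the blue handle is upright on the jaws, the force on the gripper is near zero, and red, yellow and both white look-alikes are where they were.
- **Disagreement:** in the last side view the blue area was 31 px tall, against about 38 px expected for the whole handle. I put this down to the grey collar at the handle's base and rounded edges. The top edge matched to about 1 px.

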